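# Extend the telescoping squeegee and hold it up

## Robot

A 7-joint arm with a two-finger parallel gripper is mounted at the origin on a cart in front of the work surface, level with it; the furniture and walls round the work are solid. World frame = base frame: x ahead of the robot, y to its left, z up, the work surface at z = 0. Lengths are in m, angles in rad, forces in N, time in s.
With the tool pointing down it reaches from about 0.4 to 0.75 m from the base axis. Payload 19.5 kg.
Tool frame: the origin (TCP) lies midway between the tips of the shut fingers; the grasp point (between the pads) lies 19 mm behind it; z points along the fingers, y is the line along which they close (so a half turn about z gives the same grasp; the last joint's range is limited). The gripper opens to 85 mm and grips with 20 to 120 N. Pads are 22 mm wide; open, the fingers measure 114 mm over their backs; the gripper's body (76 mm by 85 mm) begins 54 mm behind the grasp point. The pads swing forward as they close: fully open they stand 13 mm farther back than shut.
Start: joints at [1.223, 0.707, -0.028, 1.485, 0.022, 0.951, -0.075], TCP at [0.173, -0.548, 0.231] pointing down, gripper open.
Joint ranges: [-2.71, 2.71], [-0.32, 2.16], [-1.57, 1.52], [0, 2.45], [-1.46, 4.6], [0, 2.02], [-2.83, 2.83]. Speed limits (rad/s): [1.89, 1.89, 2.57, 2.57, 3.01, 3.01, 3.01].

## Interface

Orientations are given as a unit quaternion [w, x, y, z].
In Python, from plant import get_obs, get_image, hand_in gives the robot as it stands. The module is installed in compiled form; this text tells all that it offers.
- The arm moves only by the tool play_rows, never from a script. Its argument "motion" is a list that holds one entry, the list of rows, each a list of 7 numbers: the turn, a rotation vector about the world's x, y, z as a fraction of full scale, then the shift along the world's x, y, z as a fraction of full scale, then the closure, from -1 (fully open) to 1 (shut). A call has 1 to 10 rows; each row shifts and turns the commanded pose from where the row before left it; what a row does not reach is not made up. Full scale, the value 1, is 250 mm for a shift and pi rad for a turn. A row lasts 1/10 s, in which the tool goes at most 50 mm and 8.59 degrees, less where a joint would pass 70% of its speed; a pose out of reach is approached as far as the arm can. A call with a number of a shift or a turn outside -1 to 1 is refused whole. A call with a gripper value outside its range is refused whole. The fingers move at their own pace and stop on an object; "squeeze" is the grip in N (left out, the last holds). Time passes only in rows, so rows that do not move let the fingers close. It gives the time, the measured TCP pose, the force, the opening and the grip force at its end, in the units of the state.
- get_obs(): the state, without advancing time (a new reading comes with each control period).
- get_image(name): name is "scene" or "top" or "wrist"; returns a dict with "image" (480x640x3 uint8, red, green, blue), "fovy" (degrees; the focal length in pixels is half the picture's height over the tangent of half this angle, whatever the lens; pixels are square), "cx", "cy" (the principal point, pixels), "world_to_cam" (4x4, takes a point from world to camera coordinates). Camera axes: x right, y down, z forward; pixel columns grow to the right and rows downward; lengths in m; the calibration is good to about 2 mm. A picture is of the moment at which its call begins. There is no depth.
- hand_in(): hands the job in; it is judged then, once.
The state is a dict: "clock": time; "joint_positions": joint angles; "qd": joint speeds; "tau": joint torques, N m; "eef_pos": TCP position; "orientation": TCP orientation; "ft_force": force on the tool from outside, world axes, zero at the start; "wrist_torque": the same for the moment, N m; "finger_gap": opening from 0.0 (shut) to 1.0 (fully open); "grasp_force": force on a finger pad.
Only numpy, scipy, OpenCV 4.12 (cv2) and the standard library are available. Lean on these libraries where they do the work, as an engineer would, in place of code of your own. Each camera call takes 0.05 s, during which the arm holds its last target. There are 200 camera calls.

## Task

The splashback tiles are to be wiped: press the button on the handle of the telescoping squeegee that lies in its holder, pull the blade end out past the first stop to the second stop, then take the squeegee up out of the holder and hold it in the air, still fully extended and roughly level, about 10 cm higher than it lay. The program finishes while the gripper is still holding the squeegee up; leave the other things on the worktop where they stand.

Things in the scene. Friction and masses are not known exactly. Their poses are not given: they have to be found in the camera images.
- squeegee: telescoping squeegee (300 g; 339 mm long pushed in, 459 mm pulled out) lying level in its holder, free to lift straight up (1 mm play at the sides). Origin on the long axis inside the white handle, 62 mm above the worktop at the start. +x runs along the tool towards the blade, the direction to pull; +z up at the start. Handle: 28 mm wide, 24 mm high, from x = -110 to +90 mm
- squeegee_button (a joint): round button, 20 mm across, on top of the handle; 0 = up (rod locked), 0.005 m = fully down (rod free). About 3 N moves it; it stands 8 mm proud when up, 3 mm when down, and once down it stays down by itself
- squeegee_rod (a joint): how far the steel rod with the blade is pulled out (m): 0 = in; 0.06 = first stop, a click passed between 0.054 and 0.062 that takes about 8 N (up to 15 N for a moment at speed); 0.12 = second stop, a hard end, with another such click between 0.108 and 0.116, after which the rod stays out by itself. Elsewhere it slides against about 2 N. Locked until the button is down
- button_top (a point): centre of the button's upper face, 20 mm above the tool axis when up, at x = 66 mm of the squeegee
- sleeve (a point): middle of the black rubber sleeve on the rod, on the tool axis (x = 128 mm of the squeegee when pushed in): 21 mm thick, 50 mm long between two 25 mm rims; the place to pinch across and pull. Free space from the handle's end (38 mm behind this point) to the blade's neck (31 mm ahead)
- blade (a point): front edge of the 124 mm wide blade at the end of the rod, on the tool axis; the blade lies across the tool, level, at most 18 mm high; its back is 23 mm behind this point
- handle_grip (a point): point on the axis inside the handle at x = 30 mm of the squeegee, where it is 28 mm wide and free between the holder's posts: the place to take the tool. Pulled out, the squeegee balances at about x = 40 mm
- handle_end (a point): rear face of the black pommel (36 x 32 mm, 14 mm long) on the axis, x = -125 mm of the squeegee; a 10 mm thick hanging stub sticks out 16 mm behind it. The pommel bears on the holder's rear post when the rod is pulled, so the handle stays put
- holder: grey fixed holder: foot plate 215 x 90 x 8 mm, two forked posts, each 16 mm long (x) and 42 mm wide, at x = -101 and +70 mm of the holder, up to 66 mm high. Origin on the worktop under the squeegee's origin at the start; its x axis is the squeegee's at the start and points to the robot's right (-y) within 0.25 rad. Place and yaw differ from run to run
- timer: round kitchen timer, 63 mm across, 44 mm high, standing near the holder on the robot's side; origin at the centre of its underside; bystander
- tin_flat: low oblong tin, 63 x 105 x 26 mm, lying close behind the holder; origin at the centre of its underside; bystander
- candle: small tea light in a cup, 38 mm across, 15 mm high, near the holder on the robot's side; origin at the centre of its underside; bystander
- mug: small mug, 62 mm across, 51 mm high, off to the right; origin at its underside; bystander
- glass: small glass, 49 mm across, 62 mm high, at the back; origin at the centre of its underside; bystander
- can: drinks can, 53 mm across, 134 mm high, at the back; origin at the centre of its underside; bystander
- tin_tall: food tin, 57 mm across, 72 mm high, at the back; origin at the centre of its underside; bystander
- packet: flat packet, 57 x 150 x 12 mm, lying at the back; origin at the centre of its underside; bystander

How it is judged:
On the way, in this order (a step that is already met when the one before it is completed fails the run):
1. the button is pressed down (value of joint squeegee_button above 0.004 m), for 0.1 s.
2. the rod is pulled out to the second stop (value of joint squeegee_rod above 0.117 m), for 0.2 s.
At the end, for the whole second after the job is handed in: the gripper holds the squeegee still in the air, out of its holder: rod pulled out to the second stop (at least 116 of 120 mm), both the blade and the rear end at least 122 mm above the worktop (60 mm higher than they lay), its long axis level within 20 degrees (value of joint squeegee_rod above 0.116 m and height (world z) of each of blade, handle_end above 0.122 m and angle between squeegee's own x axis and vertical between 1.22 and 1.92 rad and contact force between the fingers and squeegee above 1 N and contact force between squeegee and holder below 0.1 N and linear speed of squeegee below 0.03 m/s); the arm keeps its last pose, push and grip.
It fails at once if one of the other things on the worktop is shifted more than 3 cm (distance of any of timer, tin_flat, candle, mug, glass, can, tin_tall, packet from where it was at the start of the episode above 0.03 m).
It also fails if it takes over 46 s, if anything falls off the work surface, if the arm or the gripper's body presses on something with over 40 N, if the wrist force passes 120 N, or if a joint passes its speed limit or range.

## Working session

There is one attempt and no reset: what is moved stays moved. The work goes in short steps, Python scripts to look and compute and a tool call to move; the robot and the scene stay as the last step left them, time stands still between calls to the robot, and variables do not carry over. Pictures are saved under pics/ and viewed, at most 10 in all, crops included, and the job is handed in when it is done.

Besides the shell and the picture viewer there is one more tool, called in YAML: its name, and indented under it one key for each argument. play_rows: Moves the arm, as the interface text tells. Shift numbers are shares of 250 mm and turn numbers shares of pi rad, none past 1 either way. Its arguments: {"type":"object","properties":{"motion":{"type":"array","items":{"type":"array","items":{"type":"array","items":{"type":"number"}}}},"squeeze":{"type":"number"}},"required":["motion"]}

```bash
mkdir -p pics; cat > h.py <<'E'
import numpy as np, cv2, json
from plant import get_obs, get_image
def shot(n,f):
    d=get_image(n); cv2.imwrite(f'pics/{f}.png',d['image'][:,:,::-1]); np.savez(f'pics/{f}.npz',**d); return d
def ray(d,u,v):
    f=240/np.tan(np.radians(float(d['fovy']))/2); M=np.array(d['world_to_cam']); R,t=M[:3,:3],M[:3,3]
    return -R.T@t, R.T@np.array([(u-d['cx'])/f,(v-d['cy'])/f,1])
def onz(d,u,v,z):
    c,r=ray(d,u,v); return c+r*(z-c[2])/r[2]
def proj(d,p):
    f=240/np.tan(np.radians(float(d['fovy']))/2); M=np.array(d['world_to_cam']); q=M[:3,:3]@np.array(p)+M[:3,3]
    return f*q[0]/q[2]+d['cx'], f*q[1]/q[2]+d['cy']
E
python3 - <<'E'
from h import *
shot('top','top0');shot('scene','sc0')
o=get_obs(); print({k:np.round(v,4).tolist() for k,v in o.items()})
E
```

```text
{'clock': 0.1, 'joint_positions': [1.2233, 0.707, -0.0276, 1.4849, 0.022, 0.9509, -0.0755], 'qd': [0.0005, -0.0022, -0.0019, -0.0021, -0.0015, 0.0002, 0.0002], 'tau': [0.0005, -88.429, 1.2357, -23.6453, 0.017, 0.0051, -0.0], 'eef_pos': [0.173, -0.5481, 0.2309], 'orientation': [-0.0005, 0.9883, 0.1523, -0.0001], 'ft_force': [-0.1915, -0.3113, 0.1973], 'wrist_torque': [-0.006, 0.0102, 0.0136], 'grasp_force': 0.0, 'finger_gap': 0.9998}
```

View pics/top0.png

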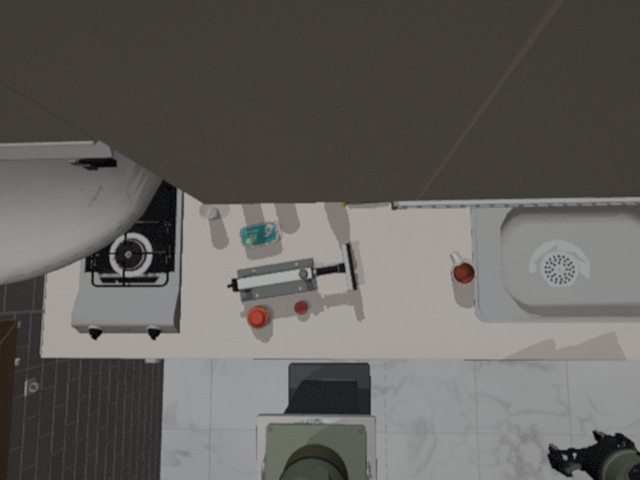

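View pics/sc0.png

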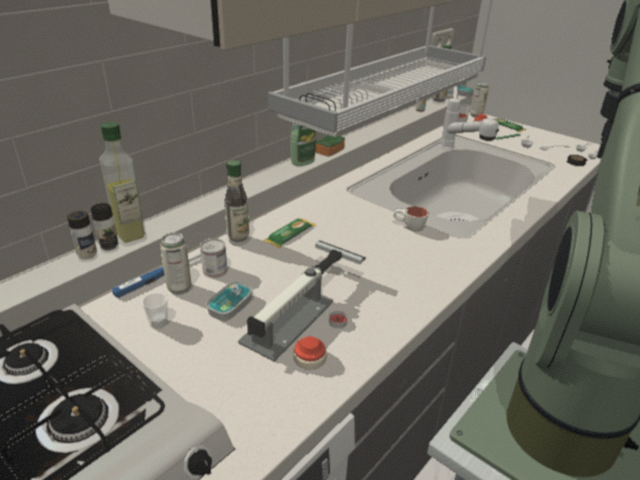

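The top view shows the tool from its rear stub near (230,285) to its blade at about (351,267). The timer is at (259,317) and the candle at (302,308). The scene view agrees.

```bash
python3 - <<'E'
from h import *
a=cv2.imread('pics/top0.png')[225:345,215:375]; b=cv2.imread('pics/sc0.png')[225:375,225:385]
cv2.imwrite('pics/crop0.png',cv2.resize(a,None,fx=5,fy=5,interpolation=cv2.INTER_CUBIC))
d=dict(np.load('pics/top0.npz'))
print(onz(d,230,285,.062),onz(d,353,266,.062),onz(d,259,317,.044),onz(d,302,308,.015))
print(np.array(d['world_to_cam']),d['fovy'])
E
```

```text
[0.49958144 0.2217829  0.062     ] [ 0.5473871  -0.10424872  0.062     ] [0.41473334 0.14670407 0.044     ] [0.43731117 0.03488703 0.015     ]
[[-0.00397636 -0.9978006  -0.06616764 -0.01313728]
 [-0.99378846  0.01130195 -0.11071023  0.60951538]
 [ 0.11121456  0.06531642 -0.99164766  1.16841248]
 [ 0.          0.          0.          1.        ]] 56.82048650063895
```

View pics/crop0.png

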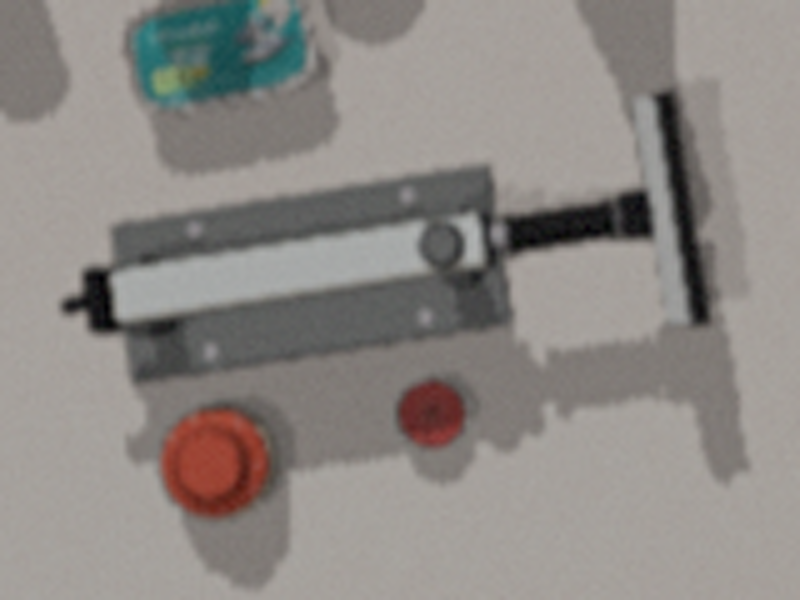

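```bash
python3 - <<'E'
from h import *
d=dict(np.load('pics/top0.npz'))
g=lambda u,v,z: onz(d,214.6+u/5,224.6+v/5,z)
B=g(441,243,.082);S=g(64,306,.062);F=g(692,206,.062)
P=g(100,299,.074);H=g(475,238,.074)
print(B,S,F,F-S,np.linalg.norm(F-S))
a=(F-S)[:2];a/=np.linalg.norm(a);print(a,np.arctan2(a[0],-a[1]))
print('origin from S',S[:2]+.141*a,'F',F[:2]-.198*a,'B',B[:2]-.066*a)
for n,p in dict(timer=g(216,463,.044),candle=g(432,412,.012)).items(): print(n,p)
E
```

```text
[0.52856695 0.02560732 0.082     ] [0.49750399 0.22875075 0.062     ] [ 0.5479108  -0.10425503  0.062     ] [ 0.0504068  -0.33300578  0.        ] 0.3367991903168181
[ 0.14966427 -0.98873687] 0.1502287057777945
origin from S [0.51860665 0.08933885] F [0.51827727 0.09151487] B [0.5186891  0.09086396]
timer [0.41420927 0.14992762 0.044     ]
candle [0.43991704 0.03795018 0.012     ]
```

play_rows:
  motion:
    - [[0,0,0.0225,0.071,0.115,0,1],[0,0,0.0225,0.071,0.115,0,1],[0,0,0.0225,0.071,0.115,0,1],[0,0,0.0225,0.071,0.115,0,1],[0,0,0.0225,0.071,0.115,0,1],[0,0,0.0225,0.071,0.115,0,1],[0,0,0.0225,0.071,0.115,0,1],[0,0,0.0225,0.071,0.115,0,1],[0,0,0.0225,0.071,0.115,0,1],[0,0,0.0225,0.071,0.115,0,1]]

```text
clock: 1.1
eef_pos: [0.3511, -0.2595, 0.2312]
orientation: [-0.0, 0.874, 0.486, -0.0]
ft_force: [1.6, -0.2, -0.5]
finger_gap: 0.001
grasp_force: 0.0
```

play_rows:
  motion:
    - [[0,0,0.0225,0.071,0.115,0,1],[0,0,0.0225,0.071,0.115,0,1],[0,0,0.0225,0.071,0.115,0,1],[0,0,0.0225,0.071,0.115,0,1],[0,0,0.0225,0.071,0.115,0,1],[0,0,0.0225,0.071,0.115,0,1],[0,0,0.0225,0.071,0.115,0,1],[0,0,0.0225,0.071,0.115,0,1],[0,0,0.0225,0.071,0.115,0,1],[0,0,0,0,0,0,1]]

```text
clock: 2.1
eef_pos: [0.5116, 0.0019, 0.2309]
orientation: [-0.001, 0.676, 0.737, 0.001]
ft_force: [-0.8, 0.0, 0.3]
finger_gap: 0.003
grasp_force: 0.0
```

```bash
python3 - <<'E'
from h import *
d=shot('wrist','w1'); print(d['world_to_cam'],d['fovy'])
o=np.array([.5185,.0907]);a=np.array([.1497,-.9887])
for n,x,z in [('btn',.066,.082),('sleeve',.128,.0725),('hend',.09,.074),('blade',.198,.062),('grip',.03,.074)]:
    print(n,np.round(proj(d,[*(o+x*a),z]),1))
E
```

```text
[[ 0.99649282  0.08367097 -0.00110406 -0.50883177]
 [ 0.07976887 -0.94586902  0.31459294 -0.08010423]
 [ 0.025278   -0.31357768 -0.94922603  0.36696439]
 [ 0.          0.          0.          1.        ]] 67.08067608675435
btn [342.1 191.4]
sleeve [344.6 257.8]
hend [342.8 217.2]
blade [346.9 320.1]
grip [339.4 145.2]
```

View pics/w1.png

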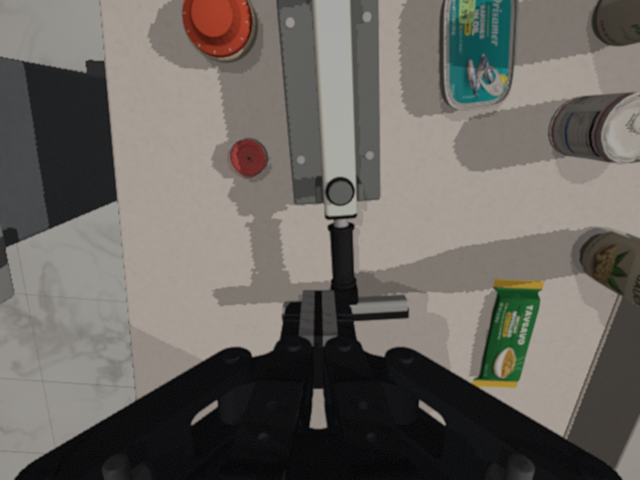

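Button at (340,191) and sleeve at about (342,257). Both lie within about 1 mm of the prediction. Next, press the button.

play_rows:
  motion:
    - [[0,0,0.005,0.016,0.0235,-0.13,1],[0,0,0.005,0.016,0.0235,-0.13,1],[0,0,0.005,0.016,0.0235,-0.13,1],[0,0,0.005,0.016,0.0235,-0.13,1],[0,0,0,0,0,-0.02,1],[0,0,0,0,0,-0.02,1],[0,0,0,0,0,0,1]]

```text
clock: 2.85
eef_pos: [0.5265, 0.0208, 0.0921]
orientation: [0.0, 0.656, 0.755, 0.0]
ft_force: [-0.3, -0.1, 0.3]
finger_gap: 0.001
grasp_force: 0.0
```

play_rows:
  motion:
    - [[0,0,0,0,0,-0.014,1],[0,0,0,0,0,-0.014,1],[0,0,0,0,0,-0.014,1],[0,0,0,0,0,-0.014,1],[0,0,0,0,0,0,1]]

```text
clock: 3.35
eef_pos: [0.5264, 0.0213, 0.077]
orientation: [0.0, 0.656, 0.755, -0.0]
ft_force: [0.4, 0.0, 1.3]
finger_gap: 0.003
grasp_force: 0.4
```

play_rows:
  motion:
    - [[0,0,0,0,0,-0.006,1],[0,0,0,0,0,-0.006,1],[0,0,0,0,0,0,1],[0,0,0,0,0,0,1]]

```text
clock: 3.75
eef_pos: [0.5267, 0.0211, 0.0755]
orientation: [0.001, 0.656, 0.755, 0.0]
ft_force: [-4.9, -3.4, 30.3]
finger_gap: -0.003
grasp_force: 15.2
```

play_rows:
  motion:
    - [[0,0,0,0,0,0.08,1],[0,0,0,0,0,0.13,0],[0,0,0,0,0,0.13,-1],[0,0,0,0.013,-0.076,0,-1],[0,0,0,0.013,-0.076,0,-1],[0,0,0,0.013,-0.076,0,-1],[0,0,0,0,0,0,-1],[0,0,0,0,0,0,-1]]

```text
clock: 4.55
eef_pos: [0.536, -0.0354, 0.1592]
orientation: [-0.0, 0.656, 0.755, 0.0]
ft_force: [-0.2, 1.2, -0.6]
finger_gap: 1.004
grasp_force: 0.0
```

```bash
python3 - <<'E'
from h import *
d=shot('wrist','w2'); p=get_obs(); print(p['eef_pos'],p['orientation'],p['finger_gap'])
o=np.array([.5173,.0907]);a=np.array([.1497,-.9887])
for n,x,z in [('btn',.066,.077),('sleeve',.128,.0725),('hend',.09,.074),('blade',.198,.062)]:
    print(n,np.round(proj(d,[*(o+x*a),z]),1))
E
```

```text
[ 0.53595471 -0.03487286  0.15921396] [-3.06664730e-04  6.55402941e-01  7.55279342e-01  8.20338767e-05] 0.9974758278622734
btn [319.2 148.7]
sleeve [320.1 243. ]
hend [319.5 187.2]
blade [320.8 325.3]
```

View pics/w2.png

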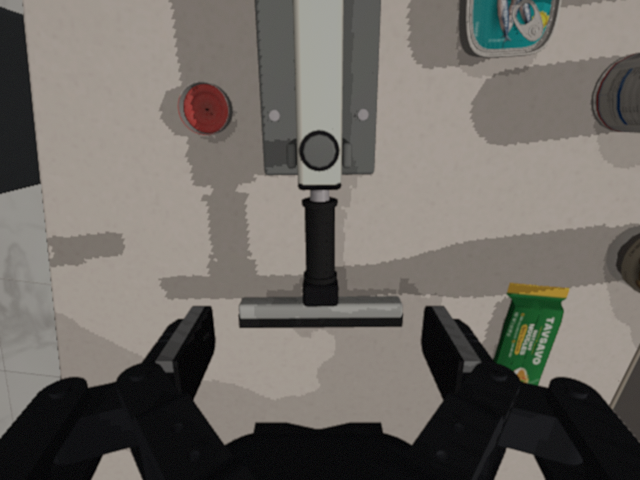

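The tool is now straight in the picture: sleeve centre about (320,240), button (319,151), blade front about row 325. It's aligned, so I'll lower the gripper and pinch the sleeve.

play_rows:
  motion:
    - [[0,0,0,0,0,-0.12,-1],[0,0,0,0,0,-0.12,-1],[0,0,0,0,0,-0.12,-1],[0,0,0,0,0,-0.09,-1],[0,0,0,0,0,0,-1],[0,0,0,0,0,0,1],[0,0,0,0,0,0,1],[0,0,0,0,0,0,1],[0,0,0,0,0,0,1],[0,0,0,0,0,0,1]]
  squeeze: 60

```text
clock: 5.6
eef_pos: [0.5363, -0.0356, 0.0472]
orientation: [0.0, 0.656, 0.755, 0.0]
ft_force: [-0.5, -0.1, 3.4]
finger_gap: 0.225
grasp_force: 58.4
```

play_rows:
  motion:
    - [[0,0,0,0.0072,-0.0475,0,1],[0,0,0,0.0072,-0.0475,0,1],[0,0,0,0.0072,-0.0475,0,1],[0,0,0,0.0072,-0.0475,0,1],[0,0,0,0.0072,-0.0475,0,1],[0,0,0,0.0072,-0.0475,0,1]]

```text
clock: 6.2
eef_pos: [0.5469, -0.1079, 0.0466]
orientation: [-0.0, 0.656, 0.755, -0.0]
ft_force: [0.4, 1.4, -0.0]
finger_gap: 0.226
grasp_force: 58.5
```

play_rows:
  motion:
    - [[0,0,0,0.0072,-0.0475,0,1],[0,0,0,0.0072,-0.0475,0,1],[0,0,0,0.0072,-0.0475,0,1],[0,0,0,0.0072,-0.0475,0,1],[0,0,0,0.003,-0.02,0,1],[0,0,0,0,0,0,1],[0,0,0,0,0,0,1],[0,0,0,0,0,0,1]]

```text
clock: 7.0
eef_pos: [0.5546, -0.1565, 0.0466]
orientation: [-0.002, 0.655, 0.756, 0.001]
ft_force: [-4.3, 20.0, 1.3]
finger_gap: 0.225
grasp_force: 59.0
```

play_rows:
  motion:
    - [[0,0,0,0,0,0,-1],[0,0,0,0,0,0,-1],[0,0,0,0,0,0,-1],[0,0,0,0,0,0,-1],[0,0,0,0,0,0.13,-1],[0,0,0,0,0,0.15,-1],[0,0,0,0,0,0.15,-1],[0,0,0,0,0,0.15,-1]]

```text
clock: 7.8
eef_pos: [0.5546, -0.1595, 0.1934]
orientation: [0.0, 0.656, 0.755, -0.0]
ft_force: [-0.2, 0.0, -1.2]
finger_gap: 1.002
grasp_force: 0.0
```

play_rows:
  motion:
    - [[0,0,0,-0.022,0.145,0,-1],[0,0,0,-0.022,0.145,0,-1],[0,0,0,-0.022,0.145,0,-1],[0,0,0,-0.022,0.145,0,-1],[0,0,0,-0.022,0.145,0,-1],[0,0,0,-0.022,0.145,0,-1],[0,0,0,0,0,0,-1],[0,0,0,0,0,0,-1]]

```text
clock: 8.6
eef_pos: [0.5219, 0.0584, 0.1919]
orientation: [0.0, 0.655, 0.755, -0.0]
ft_force: [-0.3, -0.6, -0.6]
finger_gap: 1.001
grasp_force: 0.0
```

```bash
python3 - <<'E'
from h import *
d=shot('wrist','w3');t=shot('top','t3'); p=get_obs(); print(p['eef_pos'],p['orientation'],p['finger_gap'])
o=np.array([.5173,.0907]);a=np.array([.1497,-.9887])
for n,x,z in [('btn',.066,.077),('grip',.03,.074),('hend',.09,.074),('blade',.318,.062)]:
    print(n,np.round(proj(d,[*(o+x*a),z]),1),np.round(proj(t,[*(o+x*a),z]),1))
a=t['image'][225:345,215:375,::-1]
cv2.imwrite('pics/c3.png',np.hstack([cv2.resize(a,(400,300)),cv2.resize(d['image'][:,:,::-1],(400,300))]))
E
```

```text
[0.52205649 0.05713382 0.19177803] [ 1.92859949e-04  6.56047562e-01  7.54719493e-01 -2.13817549e-04] 1.0013556567302058
btn [320.  270.7] [303.1 273.8]
grip [319.6 224.9] [289.6 276. ]
hend [320.2 296.7] [312.3 272.4]
blade [321.8 488.9] [398.9 258.9]
```

View pics/c3.png

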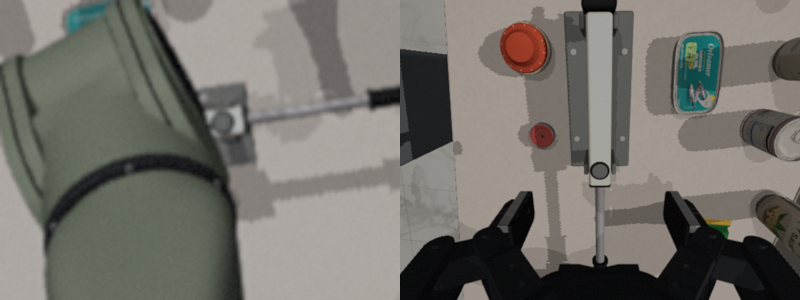

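The rod is out and the handle has stayed in the holder, with the gripper above the grip point and nothing in its way. Now I'll grasp and lift.

play_rows:
  motion:
    - [[0,0,0,0,0,-0.15,-1],[0,0,0,0,0,-0.15,-1],[0,0,0,0,0,-0.15,-1],[0,0,0,0,0,-0.13,-1],[0,0,0,0,0,0,-1],[0,0,0,0,0,0,1],[0,0,0,0,0,0,1],[0,0,0,0,0,0,1],[0,0,0,0,0,0,1],[0,0,0,0,0,0,1]]
  squeeze: 80

```text
clock: 9.7
eef_pos: [0.5224, 0.0581, 0.048]
orientation: [0.001, 0.656, 0.755, 0.001]
ft_force: [-1.9, -0.9, 17.7]
finger_gap: 0.312
grasp_force: 78.6
```

play_rows:
  motion:
    - [[0,0,0,0,0,0.03,1],[0,0,0,0,0,0.04,1],[0,0,0,0,0,0.05,1],[0,0,0,0,0,0.06,1],[0,0,0,0,0,0.06,1],[0,0,0,0,0,0.06,1],[0,0,0,0,0,0.06,1],[0,0,0,0,0,0.04,1],[0,0,0,0,0,0,1],[0,0,0,0,0,0,1]]

```text
clock: 10.7
eef_pos: [0.5217, 0.0581, 0.1466]
orientation: [-0.0, 0.656, 0.755, -0.0]
ft_force: [-0.0, -0.2, -3.6]
finger_gap: 0.311
grasp_force: 79.8
```

```bash
python3 - <<'E'
from h import *
d=shot('wrist','w4');t=shot('scene','s4'); p=get_obs(); print(p['eef_pos'],p['orientation'],p['finger_gap'],p['grasp_force'],p['ft_force'])
b=[np.round(proj(t,q),0) for q in ([.5649,-.2237,.162],[.4986,.2143,.162])]; print(b)
cv2.imwrite('pics/c4.png',np.hstack([t['image'][100:400,140:540,::-1],cv2.resize(d['image'][:,:,::-1],(400,300))]))
E
```

```text
[0.52151784 0.0581512  0.14621862] [-3.73619846e-04  6.55576415e-01  7.55128613e-01 -4.48906229e-04] 0.31166654368557 79.79965567588806 [ 0.530451   -0.57599387 -3.47300094]
[array([371., 191.]), array([252., 287.])]
```

View pics/c4.png

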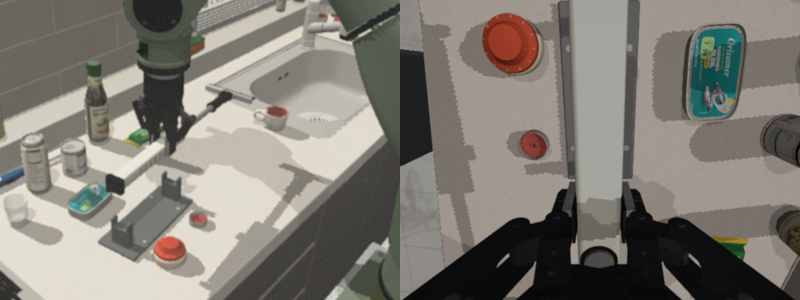

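The squeegee is up, clear of the holder, level and fully extended. The blade is at (371,196) and the pommel at (253,287), both as predicted, and the other things are undisturbed.

```bash
python3 -c "
from plant import hand_in; print(hand_in())"
```

```text
the job is handed in; nothing more can be done
None
```

I pressed the button, pulled the rod out to the second stop, lifted the squeegee about 10 cm out of its holder and handed the job in at about 11 s with the gripper still holding it level; the hand-in returned no verdict.

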